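# Press a lens barrel home with a quick clamp and let it go

### The job

Press the glass-faced lens barrel fully home into its white collar with the quick clamp: squeeze the red trigger towards the handle again and again until the jaw meets the barrel, seats it and bears on it firmly for a moment, feeling the squeeze and never crushing the glass. Then press the yellow release tab down until the jaw has sprung all the way back open, and let go of everything. Work only the trigger and the tab: do not push the barrel or the jaw by hand, and leave the things around the clamp where they are.

Things in the scene. Friction and masses are not known exactly. Their poses are not given: they have to be found in the camera images.
- clamp: Black one-hand quick clamp fixed flat on a plywood plate 250 x 330 x 12 mm that is fixed to the table. Origin on the table under the clamp's body; z up, y along the steel bar towards the moving jaw, x from the handle to the jaws. Body with cover: x -25 to 25, y -45 to 36 mm, 93 mm high, the highest point. Nothing stands on the trigger's +y side within 100 mm.
- handle_mid (a point): Top middle of the fixed black handle, at (-72, -48, 78) mm of the clamp frame: a bar along clamp x, 105 x 16 x 50 mm, z 28 to 78 mm. It does not move; the trigger is squeezed towards it (clamp -y).
- trigger (a joint): Red sprung trigger, rad: 0 at rest, 0.42 at its hard stop; grows as it is pushed to clamp -y, springs back when let go. The first 0.1 rad are empty, then a pawl takes the bar along, 1 mm per 0.024 rad. A squeeze past 0.33 rad gains one 8 mm tooth, which the ratchet keeps when the trigger goes back; below 0.03 rad it is ready for the next. Takes 2 to 6 squeezes.
- trigger_hinge (a point): The trigger's vertical hinge pin, at (42, 0, 80) mm of the clamp frame, 112 mm from the push point. Force at the push point along clamp -y: 1 to 2 N of trigger spring, 3 to 6 N while the jaw runs free, 8 to 13 N while the barrel slides in (a short knock up to 17 N as the jaw meets it), then rising 2 to 3 N per mm of push once the barrel is home. At the hard stop, let back and squeeze again.
- trigger_push (a point): Where to push, towards clamp -y: outermost line of an upright half-round rib (radius 8, z 30 to 64 mm) on the red blade's +y face, this point 47 mm above the table. Blade 72 mm long, 12 thick, z 30 to 64 mm. Swing to the hard stop: 47 mm here, the last 8 mm not needed. A standing 16 to 19 N felt before the hard stop bears firmly enough on the seated barrel; over 21 N is too much.
- release_tab (a joint): Yellow release tab, rad: 0 up (ratchet holds), 0.30 fully down at its stop; hinged on the handle side, 36 mm from the middle of its pad. Past about 0.2 rad the ratchet is free. Needs 2 to 5 N, up to 12 N when the jaw is locked hard on the barrel, and springs up when let go. It frees the jaw only while the trigger is at rest.
- tab_top (a point): Middle of the release tab's pad, on its upper face: pad 28 x 28 mm, 6 mm thick, 88 mm above the table when up. Press straight down here: 10 mm of travel to the stop; hold it down until the jaw is back. The nearest higher thing is the body's cover (93 mm high), 40 mm from the pad's edge in clamp -y.
- bar (a joint): Steel bar that carries the moving jaw, m: 0 with the jaw fully open, up to 0.045 as the jaw closes on the barrel (clamp -y). A return spring pulls it back to 0 while the release tab is held down (about 0.5 s).
- pad_face (a point): Centre of the front of the moving jaw's soft orange pad (diameter 30 mm), which bears on the barrel: 20 N per mm of squash. It must bear with more than 26 N on the seated barrel; over 46 N cracks the glass.
- jaw: Black moving jaw arm, clamped to the bar, with the pad on it; 100 mm long, top 67 mm above the table. Its place on the bar differs by a few mm from case to case.
- jaw_pad: Orange soft pad on the moving jaw, origin at the centre of its front face.
- barrel: Lens barrel: aluminium flange, diameter 40, 5 mm thick, amber glass face to clamp +y, on a black tube that is a tight sliding fit in the collar (15 N). Origin at the centre of the flange's rear face, 55 mm above the table. At the start it stands 6 to 9 mm out from the collar's end; home: 0.
- collar_end (a point): Centre of the open end of the fixed white collar, diameter 44, 40 mm long, axis along clamp y, 55 mm above the table. The barrel is home when its flange lies flush on it.
- eyepiece: Black eyepiece standing on the table, diameter 38, height 52 mm; origin under its centre. Bystander.
- dish: Glass dish, diameter 62, height 14 mm; origin under its centre. Bystander.
- slide_box: Blue slide box with a white lid, 86 x 42 x 34 mm; origin under its centre. Bystander.

How it is judged:
On the way, in this order (a step that is already met when the one before it is completed fails the run):
1. the barrel is fully home and the jaw pad bears on it with more than 26 N for 0.15 s (y of barrel in the frame of clamp below 0.0815 m and contact force between jaw_pad and barrel above 26 N), for 0.15 s.
2. the release tab has freed the jaw: it is back within 3 mm of fully open (value of joint bar below 0.003 m), for 0.2 s.
At the end, for the whole second after the job is handed in: The barrel is home (flange within 1.5 mm of the collar), the jaw is back within 3 mm of fully open and at rest, trigger and release tab are let go (within 0.05 rad of rest) (y of barrel in the frame of clamp below 0.0815 m and value of joint bar below 0.003 m and value of joint each of trigger, release_tab below 0.05 rad and velocity of joint bar below 0.01 m/s); the robot touches nothing.
It fails at once if the jaw pad presses on the glass-faced barrel with more than 46 N (contact force between jaw_pad and barrel above 46 N).
It fails at once if the robot pushes on the barrel or the jaw (contact force between any of the fingers, the arm and barrel above 2 N or contact force between any of the fingers, the arm and jaw above 2 N).
It fails at once if a bystander is moved more than 20 mm (distance of any of eyepiece, dish, slide_box from where it was at the start of the episode above 0.02 m).
It also fails if it takes over 67 s, if anything falls off the work surface, if the arm or the gripper's body presses on something with over 40 N, if the wrist force passes 120 N, or if a joint passes its speed limit or range.

### The arm

A 6-joint arm with a two-finger parallel gripper is mounted at the origin on the work surface. World frame = base frame: x ahead of the robot, y to its left, z up, the work surface at z = 0. Lengths are in m, angles in rad, forces in N, time in s.
With the tool pointing down it reaches from about 0.3 to 0.775 m from the base axis. Payload 14.6 kg.
Tool frame: the origin (TCP) lies at the very end of the fingers, on their centre line; the grasp point (between the pads) lies ctrl.tcp_to_grasp behind it (ctrl.tcp_to_grasp is the distance from the TCP to the grasp point, in m); x points along the fingers, y is the direction in which the jaws open and shut, and the axes are right-handed (so a half turn about x gives the same grasp; the last joint's range is limited). The gripper opens to 94 mm and grips with 3 to 60 N. Pads are 16 mm wide; open, the fingers measure 119 mm over their backs; the gripper's body (75 mm by 177 mm) begins 78 mm behind the grasp point.
Start: joints at [1.179, 0.3, 1.521, -0, 1.321, -0.067], TCP at [0.176, 0.521, 0.205] pointing down, gripper open.
Joint ranges: [-3.03, 3.03], [-0.79, 2.21], [0.23, 2.52], [-1.04, 4.18], [0, 3.07], [-2.55, 2.55]. Speed limits (rad/s): [2.22, 2.22, 2.57, 3.14, 3.14, 3.14].

### API

Orientations are given as [roll, pitch, yaw] about the fixed x, y, z axes, in that order (R = Rz(yaw) Ry(pitch) Rx(roll)).
In Python, from station import ctrl gives the robot as it stands.
- The arm moves only by the tool play_rows, never from a script. Its argument "increments" is a list that holds one entry, the list of rows, each a list of 5 numbers: the closure in counts, from 0 (fully open) to 255 (shut), then the shift along the tool's x, y, z in cm, then the turn about the tool's x in degrees. A call has 1 to 12 rows; each row shifts and turns the commanded pose from where the row before left it, along the tool's axes as they then stand; what a row does not reach is not made up. A row lasts 1/12 s, in which the tool goes at most 41.7 mm and 7.16 degrees, less where a joint would pass 70% of its speed; a pose out of reach is approached as far as the arm can. A call is refused whole if a number of a shift passes 4.17 or a number of a turn 7.16, either way. A call with a gripper value outside its range is refused whole. The fingers move at their own pace and stop on an object; "newtons" is the grip in N (left out, the last holds). Time passes only in rows, so rows that do not move let the fingers close. It gives the time, the measured TCP pose, the force and the opening at its end, in the units of the state.
- ctrl.get_obs(): the state, without advancing time (a new reading comes with each control period).
- ctrl.camera(name): name is "side" or "top"; returns the picture (420x560x3 uint8, red, green, blue); there is no depth.
- ctrl.calibration(name): a dict with "fx", "fy", "cx", "cy" (pixels), "k1" (the pictures are not rectified: a ray, as slopes to the right and down, at radius r is drawn at 1 + k1 r^2 times it, then the intrinsics apply), "rvec" (rotation vector, rad) and "tvec" (3), from world to camera coordinates, as OpenCV has them. Camera axes: x right, y down, z forward; pixel columns grow to the right and rows downward; lengths in m; the calibration is good to about 2 mm. A picture is of the moment at which its call begins. calibration takes no time and is no camera call.
- ctrl.hand_in(): hands the job in, once; it reports no verdict.
The state is a dict: "time_s": time; "qpos": joint angles; "joint_vel": joint speeds; "tau": joint torques, N m; "ee_pos": TCP position; "eef_rot": TCP orientation; "force": force on the tool from outside, world axes, zero at the start; "moment": the same for the moment, N m; "grip_width": finger opening in m.
Only numpy, scipy, OpenCV 4.12 (cv2) and the standard library are available. Lean on these libraries where they do the work, as an engineer would, in place of code of your own. Each camera call takes 0.05 s, during which the arm holds its last target.

## Working session

There is one attempt and no reset: what is moved stays moved. The work goes in short steps, Python scripts to look and compute and a tool call to move; the robot and the scene stay as the last step left them, time stands still between calls to the robot, and variables do not carry over. Pictures are saved under pics/ and viewed, and the job is handed in when it is done.

Besides the shell and the picture viewer there is one more tool, called after "Call:" as name([rows], argument=value, ...), one row to a line, values as JSON. play_rows: Moves the arm, as the interface text tells. Its arguments: {"type":"object","properties":{"increments":{"type":"array"},"newtons":{"type":"number"}},"required":["increments"]}

```bash
ls; mkdir -p pics
python3 - <<'E'
from station import ctrl
import cv2
o=ctrl.get_obs()
for k,v in o.items(): print(k,v)
print(ctrl.tcp_to_grasp)
for n in("side","top"):
    im=ctrl.camera(n); cv2.imwrite(f"pics/{n}0.png",im[:,:,::-1]); print(n,ctrl.calibration(n))
E
```

```text
pics
time_s 0.0
qpos [ 1.17939249e+00  3.00487278e-01  1.52160155e+00 -2.40737242e-05
  1.32071058e+00 -6.66043019e-02]
joint_vel [-3.21242155e-04 -2.13682701e-04 -8.07450180e-04  4.69800303e-05
 -9.45438842e-04 -9.99996206e-06]
tau [-1.53609737e-03 -5.31808591e+01 -3.52742708e+01  7.08619715e-02
  2.43789976e-02 -5.28445878e-05]
ee_pos [0.1754211  0.52098432 0.2048688 ]
eef_rot [-1.61808047  1.56958935 -1.94287404]
force [-1.12021248  0.44352907  0.43518826]
moment [-0.0106242  -0.0078858   0.00381927]
grip_width 0.09386298759977003
0.0188
side {'fx': 395.27866854470784, 'fy': 395.27866854470784, 'cx': 275.0623575951179, 'cy': 207.87248695093788, 'k1': -0.11328878993340745, 'rvec': array([ 0.2087812 , -2.78439012,  1.34290736]), 'tvec': array([0.58417317, 0.09496166, 0.77583404])}
top {'fx': 480.5631112181375, 'fy': 480.5631112181375, 'cx': 281.080525642335, 'cy': 208.76501163962953, 'k1': 0.05301738694631936, 'rvec': array([ 2.13656666, -2.11788007,  0.1575546 ]), 'tvec': array([0.0474502 , 0.5970578 , 1.19024184])}
```

View pics/side0.png

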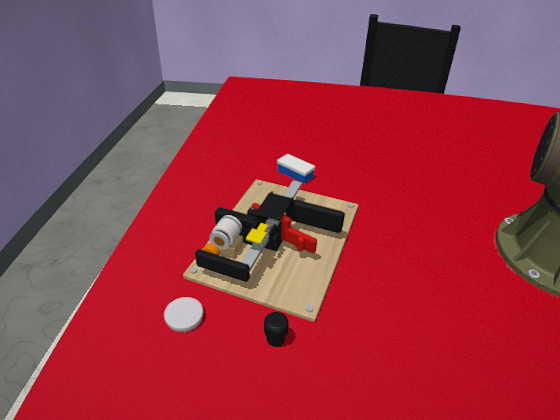

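View pics/top0.png

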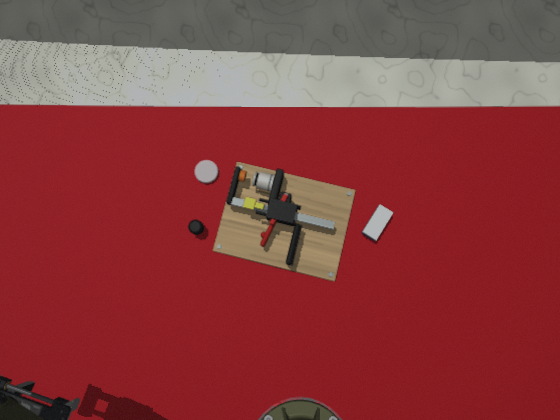

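```bash
cat > h.py <<'E'
import numpy as np, cv2
from station import ctrl
def cal(n):
    c=ctrl.calibration(n); R=cv2.Rodrigues(c['rvec'])[0]; return c,R,np.array(c['tvec'])
def K(c): return np.array([[c['fx'],0,c['cx']],[0,c['fy'],c['cy']],[0,0,1.]])
def ray(n,uv):
    c,R,t=cal(n)
    p=cv2.undistortPoints(np.array([[uv]],float),K(c),np.array([c['k1'],0,0,0.]))[0,0]
    return -R.T@t, R.T@np.array([p[0],p[1],1])
def onz(n,uv,z):
    o,d=ray(n,uv); return o+d*(z-o[2])/d[2]
def proj(n,P):
    c,R,t=cal(n)
    return cv2.projectPoints(np.array(P,float).reshape(-1,1,3),c['rvec'],t,K(c),np.array([c['k1'],0,0,0.]))[0].reshape(-1,2)
def tri(uv1,uv2):
    o1,d1=ray('side',uv1);o2,d2=ray('top',uv2)
    s=np.linalg.lstsq(np.c_[d1,-d2],o2-o1,rcond=None)[0]
    a=o1+s[0]*d1;b=o2+s[1]*d2
    return (a+b)/2,np.linalg.norm(a-b)
E
python3 - <<'E'
import cv2
a=cv2.imread('pics/top0.png')[150:290,180:400]; cv2.imwrite('pics/top0c.png',cv2.resize(a,None,fx=3.6,fy=3.6,interpolation=cv2.INTER_CUBIC))
a=cv2.imread('pics/side0.png')[145:350,155:375]; cv2.imwrite('pics/side0c.png',cv2.resize(a,None,fx=2.9,fy=2.9,interpolation=cv2.INTER_CUBIC))
E
```

```text
(no output)
```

View pics/top0c.png

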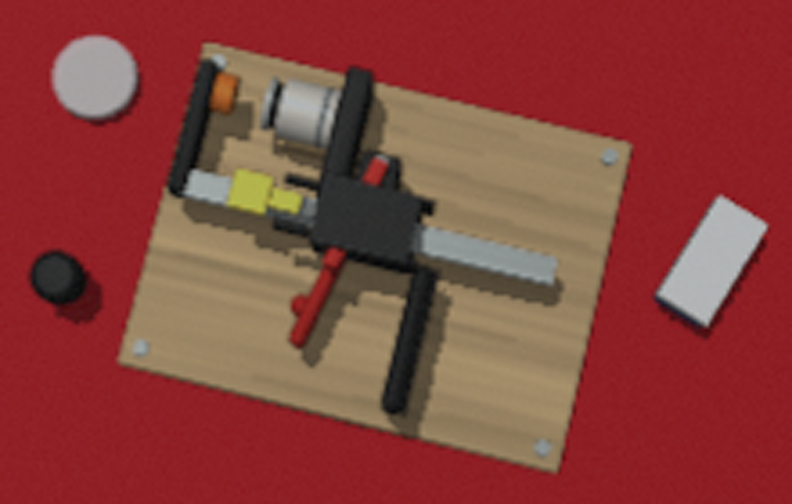

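View pics/side0c.png

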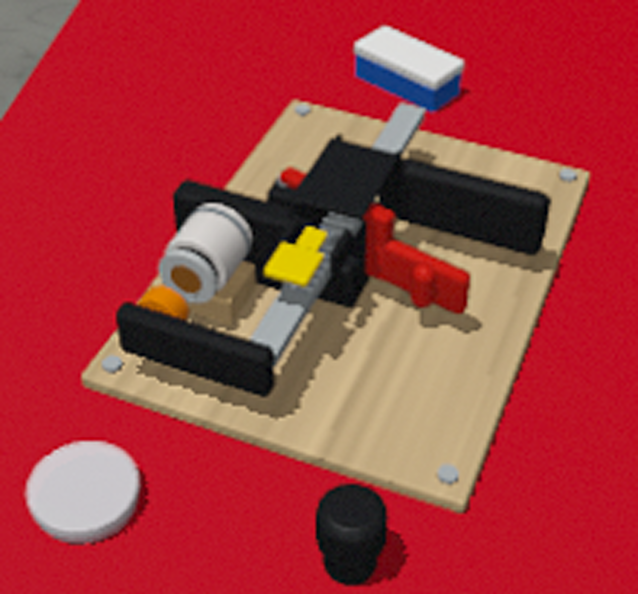

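```bash
cat > m.py <<'E'
from h import *
def run(ti,si):
    f=3.6
    T=lambda x,y:((x+.5)/f-.5+180,(y+.5)/f-.5+150)
    # plate corners
    c=[onz('top',T(*p),.012) for p in [(204,43),(631,144),(558,472),(120,362)]]
    c=np.array(c); print(c.round(4)); print([np.linalg.norm(c[i]-c[(i+1)%4]).round(4) for i in range(4)])
    ey=(c[0]-c[1])+(c[3]-c[2]); yaw=np.arctan2(ey[1],ey[0])-np.pi/2
    ex=(c[0]-c[3])+(c[1]-c[2]); print('yaw',np.degrees(yaw),np.degrees(np.arctan2(ex[1],ex[0])),'centre',c.mean(0))
    # yellow
    hs=cv2.cvtColor(ti,cv2.COLOR_BGR2HSV)
    m=cv2.inRange(hs,(22,120,90),(38,255,255))
    ys,xs=np.nonzero(m); print('yellow top',xs.min(),xs.max(),ys.min(),ys.max(),len(xs))
    for p in [(232,170),(272,177),(267,215),(227,206)]: print('pad',onz('top',T(*p),.088).round(4))
    for p in [(325,175),(428,197),(412,270),(310,248)]: print('cover',onz('top',T(*p),.093).round(4))
    print('rib', onz('top',T(292,303),.064)); print('tip',onz('top',T(297,348),.064))
    print('handle end',onz('top',T(393,412),.078))
    print('jaw ends',onz('top',T(208,62),.067),onz('top',T(180,193),.067))
    print('dish',onz('top',T(95,77),.014),'eyep',onz('top',T(57,277),.052),'box',onz('top',T(712,262),.034))
run(cv2.imread('pics/top0.png'),0)
E
python3 m.py
```

```text
[[ 0.7315  0.1759  0.012 ]
 [ 0.6561 -0.1431  0.012 ]
 [ 0.4152 -0.0871  0.012 ]
 [ 0.4914  0.2311  0.012 ]]
[np.float64(0.3278), np.float64(0.2473), np.float64(0.3271), np.float64(0.2464)]
yaw -13.376341999470268 -13.01769818532575 centre [0.57354139 0.04420877 0.012     ]
yellow top 244 263 197 209 176
pad [0.6199 0.1453 0.088 ]
pad [0.6151 0.1172 0.088 ]
pad [0.5882 0.1202 0.088 ]
pad [0.5944 0.1482 0.088 ]
cover [0.6159 0.0801 0.093 ]
cover [0.6009 0.0085 0.093 ]
cover [0.5498 0.0193 0.093 ]
cover [0.5646 0.0897 0.093 ]
rib [0.52965874 0.10322089 0.064     ]
tip [0.49806049 0.09916983 0.064     ]
handle end [0.45348141 0.03167653 0.078     ]
jaw ends [0.70268509 0.16632214 0.067     ] [0.60705985 0.18383162 0.067     ]
dish [0.70417178 0.25662809 0.014     ] eyep [0.54833573 0.271652   0.052     ] box [ 0.56529447 -0.19666506  0.034     ]
```

```bash
cat >> h.py <<'E'
yaw=np.radians(-13.2); O=np.array([.5848,.0522,0])
EX=np.array([np.cos(yaw),np.sin(yaw),0]);EY=np.array([-np.sin(yaw),np.cos(yaw),0])
def c2w(x,y,z): return O+EX*x/1e3+EY*y/1e3+np.array([0,0,z/1e3])
def w2c(p): d=np.array(p)-O; return np.array([d@EX,d@EY,d[2]])*1e3
from scipy.spatial.transform import Rotation as Ro
def toolR(o): return Ro.from_euler('xyz',o['eef_rot']).as_matrix()
E
python3 - <<'E'
from h import *
for n,f,o in(('side',2.9,(155,145)),('top',3.6,(180,150))):
    im=cv2.imread(f'pics/{n}0c.png')
    P=[c2w(42-112*np.cos(.335),112*np.sin(.335),47),c2w(42-112*np.cos(.335),112*np.sin(.335),64),*[c2w(a,82+b,88) for a in(-14,14) for b in(-14,14)],c2w(-72,-48,78),c2w(-124.5,-48,78),c2w(0,0,93),*[c2w(a,b,93) for a in(-25,25) for b in(-45,36)]]
    for p in proj(n,P):
        q=((p-np.array(o)+.5)*f-.5); cv2.circle(im,tuple(q.round().astype(int).tolist()),2,(255,0,255),-1)
    cv2.imwrite(f'pics/{n}0d.png',im)
R=toolR(ctrl.get_obs()); print(R.round(3)); print(w2c(ctrl.get_obs()['ee_pos']))
print('tool axes in clamp', (np.array([EX,EY,[0,0,1]])@R).round(3))
E
```

```text
[[-0.     0.319  0.948]
 [-0.001  0.948 -0.319]
 [-1.    -0.001 -0.   ]]
[-505.62003565  362.94877826  204.94867678]
tool axes in clamp [[-0.     0.094  0.996]
 [-0.001  0.996 -0.094]
 [-1.    -0.001 -0.   ]]
```

View pics/side0d.png

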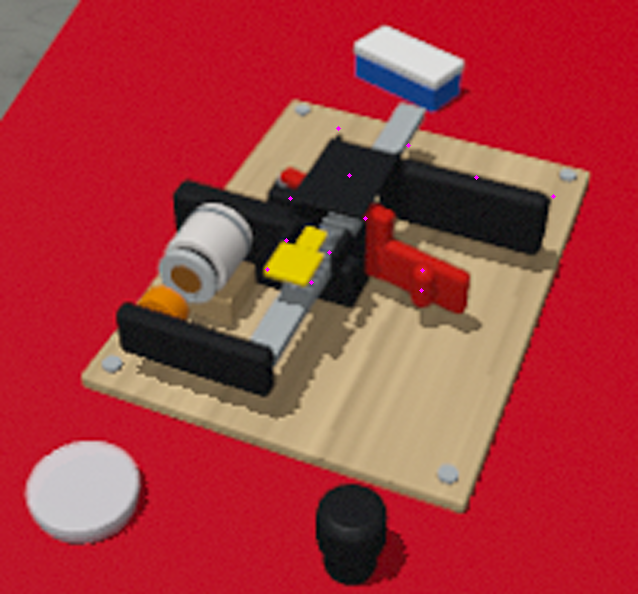

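View pics/top0d.png

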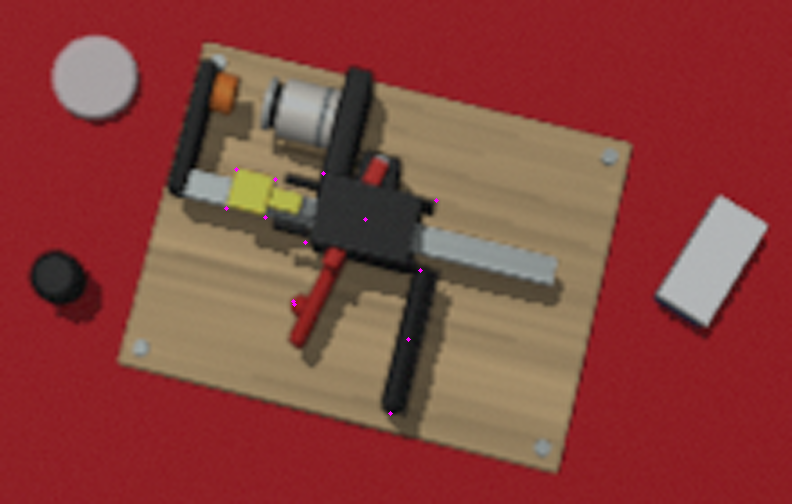

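Call:
play_rows([
  [[255, 0, 0, 0, -5.4], [255, 0, -1.85, 2.9, 0], [255, 0, -1.85, 2.9, 0], [255, 0, -1.85, 2.9, 0], [255, 0, -1.85, 2.9, 0], [255, 0, -1.85, 2.9, 0], [255, 0, -1.85, 2.9, 0], [255, 0, -1.85, 2.9, 0], [255, 0, -1.85, 2.9, 0], [255, 0, -1.85, 2.9, 0], [255, 0, -1.85, 2.9, 0]],
], newtons=40)

```text
time_s: 1.02
ee_pos: [0.4164, 0.2734, 0.2053]
eef_rot: [-2.421, 1.57, -2.651]
force: [0.8, 0.6, -0.5]
grip_width: 0.0241
```

```bash
cat > s.py <<'E'
from h import *
o=ctrl.get_obs(); R=toolR(o)
print('t',o['time_s'],'clamp',w2c(o['ee_pos']).round(2),'F clamp',[round(float(o['force']@e),2) for e in(EX,EY,np.array([0,0,1.]))],'w',o['grip_width'])
print((np.array([EX,EY,[0,0,1]])@R).round(3).tolist())
E
python3 s.py
```

```text
t 1.0167 clamp [-214.46  176.87  205.31] F clamp [0.64, 0.76, -0.52] w 0.024121870397881242
[[-0.0, 0.0, 1.0], [-0.0, 1.0, -0.0], [-1.0, -0.0, -0.0]]
```

Call:
play_rows([
  [[255, 0, -1.9, 2.95, 0], [255, 0, -1.9, 2.95, 0], [255, 0, -1.9, 2.95, 0], [255, 0, -1.9, 2.95, 0], [255, 0, -1.9, 2.95, 0], [255, 3.0, 0, 0, 0], [255, 3.0, 0, 0, 0], [255, 3.0, 0, 0, 0], [255, 3.0, 0, 0, 0], [255, 0, 0, 0, 0], [255, 0, 0, 0, 0]],
])

```text
time_s: 1.93
ee_pos: [0.5369, 0.1486, 0.0849]
eef_rot: [-2.7, 1.568, -2.93]
force: [0.2, -0.1, 0.1]
grip_width: 0.0003
```

```bash
cat > v.py <<'E'
import sys
from h import *
t=sys.argv[1]
a=ctrl.camera('side')[145:350,155:375,::-1]; b=ctrl.camera('top')[150:290,180:400,::-1]
a=cv2.resize(a,(400,373)); b=cv2.resize(b,(400,255)); c=np.zeros((373,800,3),np.uint8); c[:,:400]=a; c[:255,400:]=b
cv2.imwrite(f'pics/{t}.png',c)
E
python3 s.py; python3 v.py a1
```

```text
t 1.9333 clamp [-68.64  82.87  84.93] F clamp [0.16, -0.02, 0.09] w 0.00028801137282181966
[[-0.002, 0.0, 1.0], [-0.001, 1.0, -0.0], [-1.0, -0.001, -0.002]]
```

View pics/a1.png

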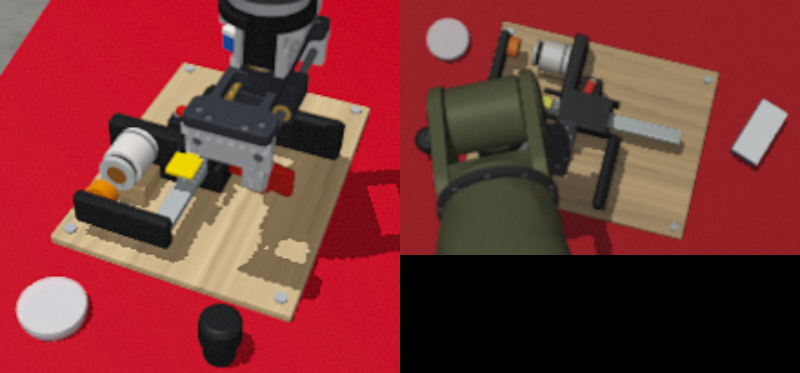

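Call:
play_rows([
  [[255, 2.3, 0, 0, 0], [255, 2.2, 0, 0, 0], [255, 0, -1.0, 0, 0], [255, 0, -1.0, 0, 0], [255, 0, 0, 0, 0], [255, 0, 0, 0, 0], [255, 0, 0, 0, 0]],
])

```text
time_s: 2.62
ee_pos: [0.5337, 0.1291, 0.0421]
eef_rot: [0.426, 1.568, 0.195]
force: [-0.3, -0.1, -0.8]
grip_width: 0.0008
```

Call:
play_rows([
  [[255, 0, -0.5, 0, 0], [255, 0, -0.5, 0, 0], [255, 0, 0, 0, 0]],
])

```text
time_s: 2.87
ee_pos: [0.5305, 0.1187, 0.0406]
eef_rot: [-1.227, 1.571, -1.457]
force: [-0.6, -0.3, -0.1]
grip_width: 0.0002
```

```bash
python3 s.py
```

```text
t 2.8667 clamp [-68.09  52.38  40.64] F clamp [-0.53, -0.39, -0.07] w 0.0002439616217435816
[[0.0, 0.0, 1.0], [-0.0, 1.0, -0.0], [-1.0, -0.0, 0.0]]
```

Call:
play_rows([
  [[255, 0, -0.3, 0, 0], [255, 0, 0, 0, 0]],
])

```text
time_s: 3.03
ee_pos: [0.5299, 0.1162, 0.0405]
eef_rot: [2.151, 1.571, 1.921]
force: [-0.8, 0.4, 1.3]
grip_width: -0.0001
```

Call:
play_rows([
  [[255, 0, -0.4, 0, 0], [255, 0, 0, 0, 0]],
])

```text
time_s: 3.2
ee_pos: [0.5288, 0.1123, 0.0404]
eef_rot: [-2.586, 1.571, -2.817]
force: [-0.1, -0.7, 0.5]
grip_width: 0.0009
```

Call:
play_rows([
  [[255, 0, -0.4, 0, 0], [255, 0, 0, 0, 0]],
])

```text
time_s: 3.37
ee_pos: [0.528, 0.1084, 0.0404]
eef_rot: [-2.831, 1.571, -3.062]
force: [0.1, 1.3, -0.2]
grip_width: 0.0004
```

Call:
play_rows([
  [[255, 0, -0.4, 0, 0], [255, 0, 0, 0, 0]],
])

```text
time_s: 3.53
ee_pos: [0.527, 0.1046, 0.0404]
eef_rot: [2.619, 1.571, 2.388]
force: [-0.6, 4.1, -0.8]
grip_width: 0.0009
```

Call:
play_rows([
  [[255, 0, -0.4, 0, 0], [255, 0, 0, 0, 0]],
])

```text
time_s: 3.7
ee_pos: [0.526, 0.1008, 0.0404]
eef_rot: [2.835, 1.57, 2.604]
force: [-1.7, 3.8, -0.3]
grip_width: 0.0003
```

```bash
python3 s.py
```

```text
t 3.7 clamp [-68.38  33.92  40.35] F clamp [-2.49, 3.29, -0.3] w 0.0003256306518546048
[[-0.001, 0.0, 1.0], [0.0, 1.0, -0.0], [-1.0, 0.0, -0.001]]
```

Call:
play_rows([
  [[255, 0, -0.4, 0, 0], [255, 0, 0, 0, 0]],
])

```text
time_s: 3.87
ee_pos: [0.5251, 0.0971, 0.0404]
eef_rot: [2.863, 1.57, 2.632]
force: [-2.0, 5.2, -0.2]
grip_width: 0.001
```

Call:
play_rows([
  [[255, 0, -0.4, 0, 0], [255, 0, 0, 0, 0]],
])

```text
time_s: 4.03
ee_pos: [0.5242, 0.0932, 0.0403]
eef_rot: [3.011, 1.57, 2.781]
force: [-2.0, 5.7, 0.2]
grip_width: 0.0003
```

Call:
play_rows([
  [[255, 0, -0.4, 0, 0], [255, 0, 0, 0, 0]],
])

```text
time_s: 4.2
ee_pos: [0.5233, 0.0892, 0.0404]
eef_rot: [-3.049, 1.57, 3.004]
force: [-1.1, 4.2, -0.9]
grip_width: 0.0003
```

Call:
play_rows([
  [[255, 0, -0.4, 0, 0], [255, 0, 0, 0, 0]],
])

```text
time_s: 4.37
ee_pos: [0.5225, 0.0853, 0.0404]
eef_rot: [-2.548, 1.571, -2.779]
force: [-1.1, 3.3, -0.9]
grip_width: 0.0003
```

Call:
play_rows([
  [[255, 0, -0.4, 0, 0], [255, 0, 0, 0, 0]],
])

```text
time_s: 4.53
ee_pos: [0.5216, 0.0814, 0.0404]
eef_rot: [3.141, 1.571, 2.91]
force: [-1.1, 4.9, -1.1]
grip_width: 0.0006
```

Call:
play_rows([
  [[255, 0, -0.4, 0, 0], [255, 0, 0, 0, 0]],
])

```text
time_s: 4.7
ee_pos: [0.5208, 0.0776, 0.0404]
eef_rot: [2.925, 1.571, 2.694]
force: [-1.6, 4.5, -2.0]
grip_width: 0.0007
```

```bash
python3 s.py; python3 v.py a2
```

```text
t 4.7 clamp [-68.15  10.09  40.42] F clamp [-2.56, 4.0, -2.0] w 0.0006567667309537483
[[-0.0, 0.0, 1.0], [0.0, 1.0, -0.0], [-1.0, 0.0, -0.0]]
```

View pics/a2.png

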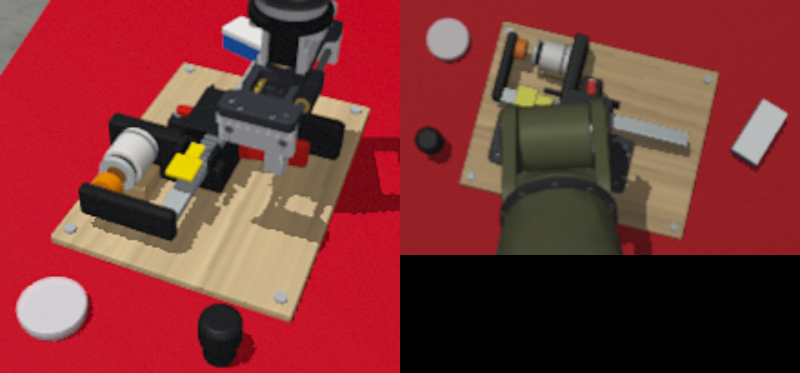

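Call:
play_rows([
  [[255, 0, -0.25, 0, 0], [255, 0, 0, 0, 0]],
])

```text
time_s: 4.97
ee_pos: [0.5203, 0.0753, 0.0404]
eef_rot: [1.054, 1.571, 0.823]
force: [-1.6, 5.6, -1.6]
grip_width: 0.0002
```

Call:
play_rows([
  [[255, 0, 1.5, 0, 0], [255, 0, 1.5, 0, 0], [255, 0, 1.5, 0, 0], [255, 0, 0, 0, 0], [255, 0, 0, 0, 0], [255, 0, 0, 0, 0], [255, 0, 0, 0, 0]],
])

```text
time_s: 5.55
ee_pos: [0.5305, 0.1183, 0.0405]
eef_rot: [-1.151, 1.57, -1.382]
force: [-0.5, -0.2, -0.1]
grip_width: 0.0005
```

```bash
python3 s.py; python3 v.py a3
```

```text
t 5.55 clamp [-67.98  51.91  40.49] F clamp [-0.42, -0.32, -0.09] w 0.0005157781450884499
[[0.0, 0.001, 1.0], [-0.0, 1.0, -0.001], [-1.0, -0.0, 0.0]]
```

View pics/a3.png

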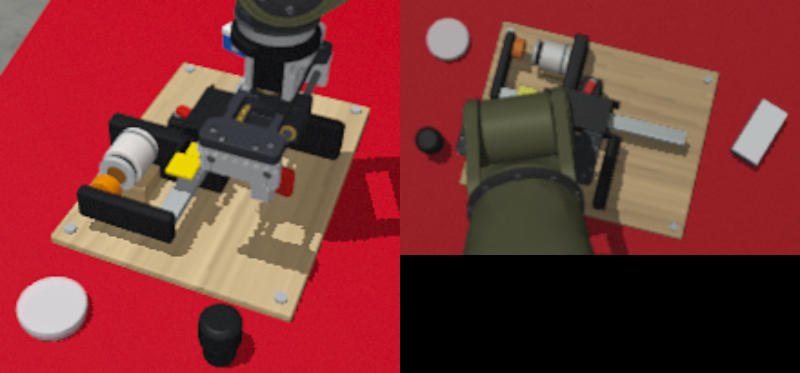

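Call:
play_rows([
  [[255, 0, -0.6, 0, 0], [255, 0, -0.6, 0, 0], [255, 0, -0.2, 0, 0], [255, 0, 0, 0, 0]],
])

```text
time_s: 5.98
ee_pos: [0.527, 0.1048, 0.0404]
eef_rot: [2.837, 1.57, 2.605]
force: [-1.7, 4.3, -1.7]
grip_width: 0.0006
```

Call:
play_rows([
  [[255, 0, -0.3, 0, 0], [255, 0, 0, 0, 0]],
])

```text
time_s: 6.15
ee_pos: [0.5264, 0.1023, 0.0404]
eef_rot: [2.675, 1.57, 2.444]
force: [-2.5, 5.3, 0.2]
grip_width: 0.0006
```

Call:
play_rows([
  [[255, 0, -0.3, 0, 0], [255, 0, 0, 0, 0]],
])

```text
time_s: 6.32
ee_pos: [0.5257, 0.0995, 0.0404]
eef_rot: [2.583, 1.57, 2.353]
force: [-1.3, 5.3, -0.9]
grip_width: 0.0005
```

Call:
play_rows([
  [[255, 0, -0.3, 0, 0], [255, 0, 0, 0, 0]],
])

```text
time_s: 6.48
ee_pos: [0.5249, 0.0966, 0.0404]
eef_rot: [2.737, 1.57, 2.506]
force: [-1.6, 5.8, -1.1]
grip_width: 0.0008
```

Call:
play_rows([
  [[255, 0, -0.3, 0, 0], [255, 0, 0, 0, 0]],
])

```text
time_s: 6.65
ee_pos: [0.5243, 0.0937, 0.0404]
eef_rot: [2.687, 1.57, 2.456]
force: [-2.6, 5.1, -0.9]
grip_width: 0.0004
```

Call:
play_rows([
  [[255, 0, -0.3, 0, 0], [255, 0, 0, 0, 0]],
])

```text
time_s: 6.82
ee_pos: [0.5236, 0.0908, 0.0403]
eef_rot: [2.739, 1.57, 2.509]
force: [-2.1, 4.7, -1.0]
grip_width: 0.0002
```

Call:
play_rows([
  [[255, 0, -0.3, 0, 0], [255, 0, 0, 0, 0]],
])

```text
time_s: 6.98
ee_pos: [0.5229, 0.0878, 0.0403]
eef_rot: [2.865, 1.57, 2.634]
force: [-2.2, 4.7, -0.7]
grip_width: 0.0005
```

```bash
python3 s.py; python3 v.py a4
```

```text
t 6.9833 clamp [-68.4   20.54  40.34] F clamp [-3.24, 4.03, -0.68] w 0.000509888779328174
[[-0.001, 0.0, 1.0], [0.0, 1.0, -0.0], [-1.0, 0.0, -0.001]]
```

View pics/a4.png

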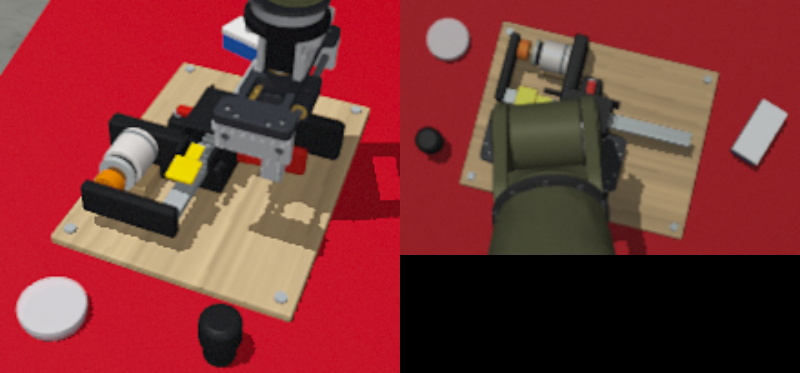

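Jaw is close to the barrel, not yet touching by force. Continuing.

Call:
play_rows([
  [[255, 0, -0.3, 0, 0], [255, 0, 0, 0, 0]],
])

```text
time_s: 7.25
ee_pos: [0.5224, 0.0848, 0.0404]
eef_rot: [-2.858, 1.571, -3.089]
force: [-2.1, 4.1, -0.4]
grip_width: 0.0008
```

Call:
play_rows([
  [[255, 0, -0.3, 0, 0], [255, 0, 0, 0, 0]],
])

```text
time_s: 7.42
ee_pos: [0.5217, 0.0819, 0.0404]
eef_rot: [2.653, 1.571, 2.422]
force: [-1.8, 5.1, -0.5]
grip_width: 0.0003
```

Call:
play_rows([
  [[255, 0, -0.3, 0, 0], [255, 0, 0, 0, 0]],
])

```text
time_s: 7.58
ee_pos: [0.521, 0.0791, 0.0404]
eef_rot: [2.924, 1.571, 2.694]
force: [-2.2, 5.5, -0.4]
grip_width: 0.0005
```

Call:
play_rows([
  [[255, 0, -0.3, 0, 0], [255, 0, 0, 0, 0]],
])

```text
time_s: 7.75
ee_pos: [0.5203, 0.0762, 0.0404]
eef_rot: [2.968, 1.571, 2.737]
force: [-2.3, 4.5, -1.4]
grip_width: 0.0006
```

```bash
python3 s.py; python3 v.py a5
```

```text
t 7.75 clamp [-68.23   8.62  40.39] F clamp [-3.29, 3.87, -1.36] w 0.0005649012014057569
[[-0.0, 0.0, 1.0], [0.0, 1.0, -0.0], [-1.0, 0.0, -0.0]]
```

View pics/a5.png

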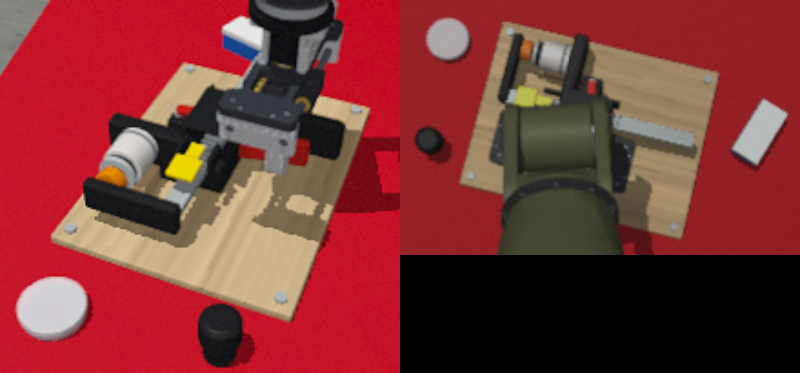

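Call:
play_rows([
  [[255, 0, 1.5, 0, 0], [255, 0, 1.5, 0, 0], [255, 0, 1.4, 0, 0], [255, 0, 0, 0, 0], [255, 0, 0, 0, 0], [255, 0, 0, 0, 0], [255, 0, -0.6, 0, 0], [255, 0, -0.4, 0, 0], [255, 0, -0.3, 0, 0], [255, 0, 0, 0, 0], [255, 0, 0, 0, 0]],
])

```text
time_s: 8.77
ee_pos: [0.5275, 0.106, 0.0404]
eef_rot: [1.691, 1.571, 1.46]
force: [-0.6, 3.7, -1.3]
grip_width: 0.0007
```

Call:
play_rows([
  [[255, 0, -0.2, 0, 0], [255, 0, 0, 0, 0]],
])

```text
time_s: 8.93
ee_pos: [0.5269, 0.1044, 0.0404]
eef_rot: [2.887, 1.57, 2.657]
force: [-1.6, 4.0, 0.0]
grip_width: 0.0004
```

Call:
play_rows([
  [[255, 0, -0.2, 0, 0], [255, 0, 0, 0, 0]],
])

```text
time_s: 9.1
ee_pos: [0.5264, 0.1026, 0.0404]
eef_rot: [2.758, 1.57, 2.527]
force: [-2.7, 5.7, -1.3]
grip_width: 0.0007
```

Call:
play_rows([
  [[255, 0, -0.2, 0, 0], [255, 0, 0, 0, 0]],
])

```text
time_s: 9.27
ee_pos: [0.5259, 0.1007, 0.0404]
eef_rot: [2.802, 1.57, 2.571]
force: [-2.3, 5.9, -0.3]
grip_width: 0.0004
```

Call:
play_rows([
  [[255, 0, -0.2, 0, 0], [255, 0, 0, 0, 0]],
])

```text
time_s: 9.43
ee_pos: [0.5254, 0.0987, 0.0404]
eef_rot: [2.82, 1.57, 2.59]
force: [-1.3, 5.6, -1.5]
grip_width: 0.0007
```

```bash
python3 s.py
```

```text
t 9.4333 clamp [-68.4   31.71  40.37] F clamp [-2.59, 5.17, -1.51] w 0.0006720377485111927
[[-0.001, 0.0, 1.0], [0.0, 1.0, -0.0], [-1.0, 0.0, -0.001]]
```

Call:
play_rows([
  [[255, 0, -0.2, 0, 0], [255, 0, 0, 0, 0]],
])

```text
time_s: 9.6
ee_pos: [0.525, 0.0968, 0.0404]
eef_rot: [2.769, 1.57, 2.538]
force: [-2.0, 5.4, -0.2]
grip_width: 0.0001
```

Call:
play_rows([
  [[255, 0, -0.2, 0, 0], [255, 0, 0, 0, 0]],
])

```text
time_s: 9.77
ee_pos: [0.5245, 0.0948, 0.0404]
eef_rot: [2.783, 1.57, 2.553]
force: [-2.5, 5.8, -2.3]
grip_width: 0.0005
```

Call:
play_rows([
  [[255, 0, -0.2, 0, 0], [255, 0, 0, 0, 0]],
])

```text
time_s: 9.93
ee_pos: [0.5241, 0.0929, 0.0404]
eef_rot: [2.833, 1.57, 2.603]
force: [-3.4, 4.8, -1.4]
grip_width: 0.0002
```

Call:
play_rows([
  [[255, 0, -0.2, 0, 0], [255, 0, 0, 0, 0]],
])

```text
time_s: 10.1
ee_pos: [0.5236, 0.0909, 0.0404]
eef_rot: [2.864, 1.57, 2.634]
force: [-1.6, 6.4, -1.9]
grip_width: 0.0006
```

Call:
play_rows([
  [[255, 0, -0.2, 0, 0], [255, 0, 0, 0, 0]],
])

```text
time_s: 10.27
ee_pos: [0.5232, 0.0889, 0.0404]
eef_rot: [2.939, 1.57, 2.709]
force: [-3.2, 4.8, -0.4]
grip_width: -0.0
```

```bash
python3 s.py; python3 v.py a6
```

```text
t 10.2667 clamp [-68.41  21.68  40.36] F clamp [-4.17, 3.97, -0.39] w -4.9791874326980267e-05
[[-0.001, 0.0, 1.0], [0.0, 1.0, -0.0], [-1.0, 0.0, -0.001]]
```

View pics/a6.png

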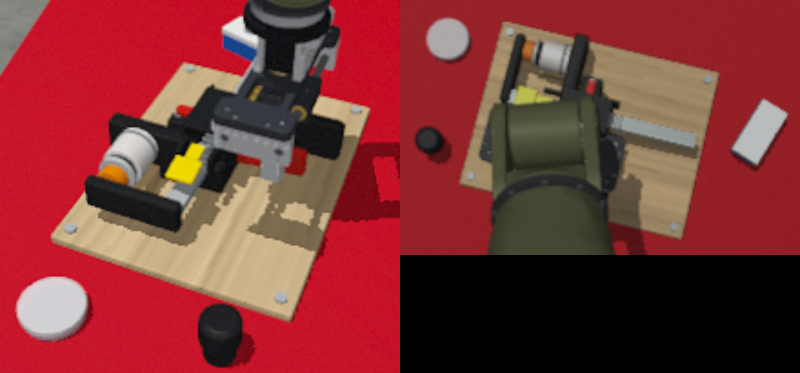

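Call:
play_rows([
  [[255, 0, -0.2, 0, 0], [255, 0, 0, 0, 0]],
])

```text
time_s: 10.53
ee_pos: [0.5227, 0.087, 0.0404]
eef_rot: [2.988, 1.57, 2.758]
force: [-2.2, 4.9, -0.4]
grip_width: 0.0008
```

Call:
play_rows([
  [[255, 0, -0.2, 0, 0], [255, 0, 0, 0, 0]],
])

```text
time_s: 10.7
ee_pos: [0.5223, 0.085, 0.0404]
eef_rot: [2.883, 1.57, 2.653]
force: [-1.8, 6.6, -1.2]
grip_width: 0.0005
```

Call:
play_rows([
  [[255, 0, -0.2, 0, 0], [255, 0, 0, 0, 0]],
])

```text
time_s: 10.87
ee_pos: [0.5218, 0.0833, 0.0404]
eef_rot: [2.386, 1.57, 2.156]
force: [-2.6, 7.6, -1.4]
grip_width: 0.0006
```

Call:
play_rows([
  [[255, 0, -0.2, 0, 0], [255, 0, 0, 0, 0]],
])

```text
time_s: 11.03
ee_pos: [0.5214, 0.0816, 0.0404]
eef_rot: [2.121, 1.57, 1.891]
force: [-1.6, 10.2, -0.8]
grip_width: 0.0007
```

Call:
play_rows([
  [[255, 0, -0.2, 0, 0], [255, 0, 0, 0, 0]],
])

```text
time_s: 11.2
ee_pos: [0.5209, 0.0798, 0.0404]
eef_rot: [2.1, 1.569, 1.87]
force: [-2.5, 11.3, -1.1]
grip_width: 0.0005
```

Call:
play_rows([
  [[255, 0, -0.2, 0, 0], [255, 0, 0, 0, 0]],
])

```text
time_s: 11.37
ee_pos: [0.5205, 0.0779, 0.0404]
eef_rot: [2.053, 1.569, 1.822]
force: [-1.2, 9.9, -1.7]
grip_width: 0.0007
```

```bash
python3 s.py; python3 v.py a7
```

```text
t 11.3667 clamp [-68.52  10.35  40.41] F clamp [-3.38, 9.35, -1.71] w 0.0006706715046499463
[[-0.001, 0.0, 1.0], [0.001, 1.0, -0.0], [-1.0, 0.001, -0.001]]
```

View pics/a7.png

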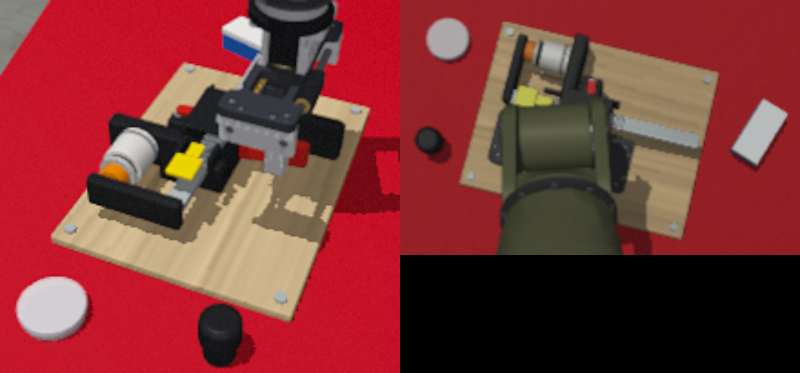

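Call:
play_rows([
  [[255, 0, -0.2, 0, 0], [255, 0, 0, 0, 0]],
])

```text
time_s: 11.63
ee_pos: [0.52, 0.076, 0.0404]
eef_rot: [2.026, 1.569, 1.795]
force: [-1.4, 10.5, -0.8]
grip_width: 0.0003
```

Call:
play_rows([
  [[255, 0, 1.5, 0, 0], [255, 0, 1.5, 0, 0], [255, 0, 1.4, 0, 0], [255, 0, 0, 0, 0], [255, 0, 0, 0, 0], [255, 0, 0, 0, 0], [255, 0, -0.6, 0, 0], [255, 0, -0.4, 0, 0], [255, 0, 0, 0, 0], [255, 0, 0, 0, 0]],
])

```text
time_s: 12.47
ee_pos: [0.5279, 0.1077, 0.0405]
eef_rot: [2.696, 1.571, 2.464]
force: [-0.3, 1.0, -0.5]
grip_width: 0.0005
```

Call:
play_rows([
  [[255, 0, -0.2, 0, 0], [255, 0, 0, 0, 0]],
])

```text
time_s: 12.63
ee_pos: [0.5274, 0.1062, 0.0405]
eef_rot: [2.166, 1.571, 1.935]
force: [-0.8, 4.4, -0.4]
grip_width: 0.0003
```

Call:
play_rows([
  [[255, 0, -0.2, 0, 0], [255, 0, 0, 0, 0]],
])

```text
time_s: 12.8
ee_pos: [0.5269, 0.1044, 0.0404]
eef_rot: [2.776, 1.57, 2.545]
force: [-1.4, 4.4, -0.4]
grip_width: 0.0005
```

Call:
play_rows([
  [[255, 0, -0.2, 0, 0], [255, 0, 0, 0, 0]],
])

```text
time_s: 12.97
ee_pos: [0.5264, 0.1026, 0.0404]
eef_rot: [2.575, 1.57, 2.345]
force: [-1.7, 5.4, 0.1]
grip_width: 0.0005
```

```bash
python3 s.py; python3 v.py a8
```

```text
t 12.9667 clamp [-68.35  35.71  40.41] F clamp [-2.84, 4.86, 0.07] w 0.00048162616617752365
[[-0.0, 0.0, 1.0], [0.0, 1.0, -0.0], [-1.0, 0.0, -0.0]]
```

View pics/a8.png

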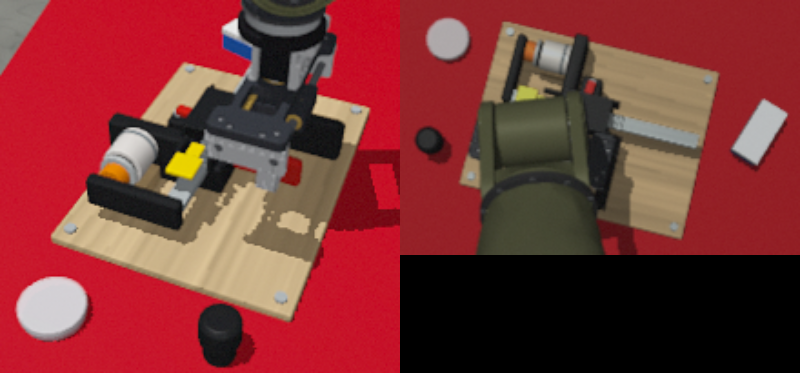

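Call:
play_rows([
  [[255, 0, -0.2, 0, 0], [255, 0, 0, 0, 0]],
])

```text
time_s: 13.23
ee_pos: [0.5258, 0.1008, 0.0404]
eef_rot: [2.663, 1.57, 2.433]
force: [-2.8, 6.1, 1.2]
grip_width: 0.0006
```

Call:
play_rows([
  [[255, 0, -0.2, 0, 0], [255, 0, 0, 0, 0]],
])

```text
time_s: 13.4
ee_pos: [0.5253, 0.0991, 0.0404]
eef_rot: [2.421, 1.57, 2.19]
force: [-2.3, 9.9, -0.7]
grip_width: 0.0006
```

Call:
play_rows([
  [[255, 0, -0.2, 0, 0], [255, 0, 0, 0, 0]],
])

```text
time_s: 13.57
ee_pos: [0.5247, 0.0975, 0.0404]
eef_rot: [2.441, 1.569, 2.211]
force: [-4.1, 11.8, 0.3]
grip_width: 0.0001
```

Call:
play_rows([
  [[255, 0, -0.2, 0, 0], [255, 0, 0, 0, 0]],
])

```text
time_s: 13.73
ee_pos: [0.5243, 0.0956, 0.0404]
eef_rot: [2.356, 1.569, 2.125]
force: [-2.5, 12.7, -0.5]
grip_width: 0.0006
```

Call:
play_rows([
  [[255, 0, -0.15, 0, 0], [255, 0, 0, 0, 0]],
])

```text
time_s: 13.9
ee_pos: [0.5238, 0.0943, 0.0403]
eef_rot: [2.508, 1.569, 2.277]
force: [-5.1, 13.2, 0.8]
grip_width: 0.0005
```

```bash
python3 s.py
```

```text
t 13.9 clamp [-69.03  27.03  40.32] F clamp [-8.0, 11.66, 0.78] w 0.0004511421113124378
[[-0.002, 0.0, 1.0], [0.001, 1.0, -0.0], [-1.0, 0.001, -0.002]]
```

Call:
play_rows([
  [[255, 0, -0.15, 0, 0], [255, 0, 0, 0, 0]],
])

```text
time_s: 14.07
ee_pos: [0.5235, 0.0928, 0.0403]
eef_rot: [2.462, 1.569, 2.232]
force: [-4.8, 12.0, 0.1]
grip_width: 0.0005
```

Call:
play_rows([
  [[255, 0, -0.15, 0, 0], [255, 0, 0, 0, 0]],
])

```text
time_s: 14.23
ee_pos: [0.523, 0.0914, 0.0402]
eef_rot: [2.587, 1.568, 2.357]
force: [-5.0, 12.5, 0.7]
grip_width: 0.0001
```

Call:
play_rows([
  [[255, 0, -0.15, 0, 0], [255, 0, 0, 0, 0]],
])

```text
time_s: 14.4
ee_pos: [0.5227, 0.0899, 0.0403]
eef_rot: [2.523, 1.569, 2.293]
force: [-4.6, 12.6, -0.6]
grip_width: 0.0005
```

```bash
python3 s.py
```

```text
t 14.4 clamp [-69.02  22.5   40.26] F clamp [-7.39, 11.16, -0.59] w 0.0005252857879589943
[[-0.002, 0.0, 1.0], [0.001, 1.0, -0.0], [-1.0, 0.001, -0.002]]
```

Call:
play_rows([
  [[255, 0, -0.1, 0, 0], [255, 0, 0, 0, 0]],
])

```text
time_s: 14.57
ee_pos: [0.5224, 0.0889, 0.0402]
eef_rot: [2.602, 1.569, 2.371]
force: [-5.1, 13.9, 1.0]
grip_width: 0.0005
```

Call:
play_rows([
  [[255, 0, -0.1, 0, 0], [255, 0, 0, 0, 0]],
])

```text
time_s: 14.73
ee_pos: [0.5221, 0.088, 0.0402]
eef_rot: [2.642, 1.568, 2.412]
force: [-5.2, 13.0, 1.2]
grip_width: 0.0007
```

Call:
play_rows([
  [[255, 0, -0.1, 0, 0], [255, 0, 0, 0, 0]],
])

```text
time_s: 14.9
ee_pos: [0.522, 0.0869, 0.0402]
eef_rot: [2.574, 1.569, 2.344]
force: [-5.0, 12.3, -0.6]
grip_width: 0.0003
```

```bash
python3 s.py; python3 v.py a9
```

```text
t 14.9 clamp [-69.04  19.49  40.24] F clamp [-7.65, 10.88, -0.61] w 0.000316153191970045
[[-0.002, 0.0, 1.0], [0.001, 1.0, -0.0], [-1.0, 0.001, -0.002]]
```

View pics/a9.png

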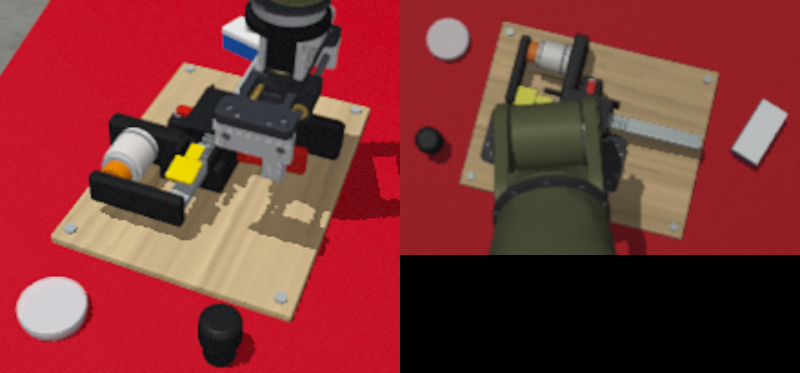

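Call:
play_rows([
  [[255, 0, -0.1, 0, 0], [255, 0, 0, 0, 0]],
])

```text
time_s: 15.17
ee_pos: [0.5218, 0.086, 0.0402]
eef_rot: [2.602, 1.569, 2.372]
force: [-5.0, 12.3, -0.2]
grip_width: 0.0006
```

Call:
play_rows([
  [[255, 0, -0.1, 0, 0], [255, 0, 0, 0, 0]],
])

```text
time_s: 15.33
ee_pos: [0.5215, 0.085, 0.0402]
eef_rot: [2.641, 1.568, 2.41]
force: [-5.4, 12.0, 0.4]
grip_width: 0.0005
```

Call:
play_rows([
  [[255, 0, -0.1, 0, 0], [255, 0, 0, 0, 0]],
])

```text
time_s: 15.5
ee_pos: [0.5212, 0.0841, 0.0402]
eef_rot: [2.626, 1.568, 2.396]
force: [-5.4, 13.6, 0.5]
grip_width: 0.0001
```

```bash
python3 s.py
```

```text
t 15.5 clamp [-69.21  16.57  40.18] F clamp [-8.36, 12.02, 0.45] w 5.5707791731696534e-05
[[-0.002, 0.0, 1.0], [0.001, 1.0, -0.0], [-1.0, 0.001, -0.002]]
```

Call:
play_rows([
  [[255, 0, -0.1, 0, 0], [255, 0, 0, 0, 0]],
])

```text
time_s: 15.67
ee_pos: [0.521, 0.0833, 0.0402]
eef_rot: [2.564, 1.568, 2.333]
force: [-5.1, 15.4, 0.9]
grip_width: 0.0003
```

Call:
play_rows([
  [[255, 0, -0.1, 0, 0], [255, 0, 0, 0, 0]],
])

```text
time_s: 15.83
ee_pos: [0.5207, 0.0824, 0.0402]
eef_rot: [2.522, 1.568, 2.292]
force: [-5.5, 15.8, 0.5]
grip_width: 0.0002
```

Call:
play_rows([
  [[255, 0, -0.1, 0, 0], [255, 0, 0, 0, 0]],
])

```text
time_s: 16.0
ee_pos: [0.5205, 0.0816, 0.0402]
eef_rot: [2.479, 1.568, 2.249]
force: [-4.8, 16.0, -0.4]
grip_width: 0.0011
```

```bash
python3 s.py
```

```text
t 16.0 clamp [-69.3   13.9   40.21] F clamp [-8.37, 14.48, -0.42] w 0.0011457594009616123
[[-0.002, 0.0, 1.0], [0.002, 1.0, -0.0], [-1.0, 0.002, -0.002]]
```

Call:
play_rows([
  [[255, 0, -0.05, 0, 0], [255, 0, 0, 0, 0]],
])

```text
time_s: 16.17
ee_pos: [0.5204, 0.0812, 0.0402]
eef_rot: [2.436, 1.568, 2.205]
force: [-5.2, 16.8, 0.4]
grip_width: 0.0005
```

Call:
play_rows([
  [[255, 0, -0.05, 0, 0], [255, 0, 0, 0, 0]],
])

```text
time_s: 16.33
ee_pos: [0.5203, 0.0808, 0.0402]
eef_rot: [2.41, 1.568, 2.18]
force: [-4.8, 17.4, 0.2]
grip_width: 0.0002
```

```bash
python3 s.py;python3 v.py a10; python3 s.py
```

```text
t 16.3333 clamp [-69.29  13.07  40.24] F clamp [-8.7, 15.86, 0.23] w 0.00019502344987224932
[[-0.002, -0.0, 1.0], [0.002, 1.0, 0.0], [-1.0, 0.002, -0.002]]
t 16.4333 clamp [-69.31  13.09  40.22] F clamp [-8.7, 15.96, 0.66] w 0.000223519805540021
[[-0.002, 0.0, 1.0], [0.002, 1.0, -0.0], [-1.0, 0.002, -0.002]]
```

View pics/a10.png

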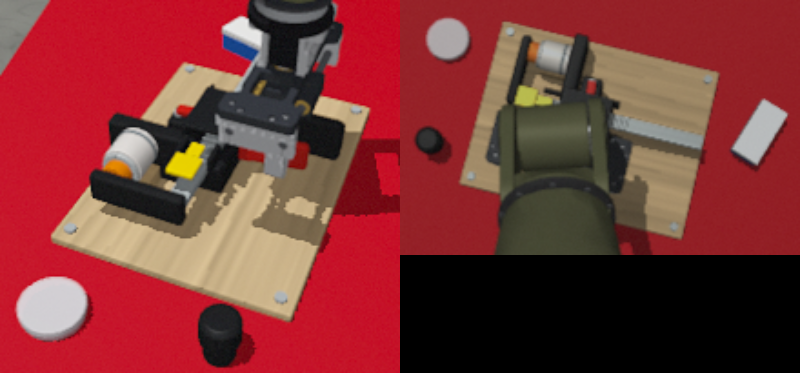

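Call:
play_rows([
  [[255, 0, -0.05, 0, 0], [255, 0, 0, 0, 0], [255, 0, 0, 0, 0]],
])

```text
time_s: 16.68
ee_pos: [0.5202, 0.0804, 0.0402]
eef_rot: [2.405, 1.568, 2.175]
force: [-4.5, 18.1, 0.0]
grip_width: 0.0003
```

```bash
python3 s.py
```

```text
t 16.6833 clamp [-69.33  12.67  40.2 ] F clamp [-8.49, 16.57, 0.01] w 0.00030103921081520976
[[-0.002, -0.0, 1.0], [0.002, 1.0, 0.0], [-1.0, 0.002, -0.002]]
```

Call:
play_rows([
  [[255, 0, -0.05, 0, 0], [255, 0, 0, 0, 0], [255, 0, 0, 0, 0]],
])

```text
time_s: 16.93
ee_pos: [0.5201, 0.08, 0.0402]
eef_rot: [2.355, 1.568, 2.124]
force: [-5.1, 19.7, -0.2]
grip_width: 0.0005
```

```bash
python3 s.py
```

```text
t 16.9333 clamp [-69.32  12.26  40.23] F clamp [-9.48, 17.99, -0.24] w 0.0004642411896489158
[[-0.002, -0.0, 1.0], [0.002, 1.0, 0.0], [-1.0, 0.002, -0.002]]
```

Call:
play_rows([
  [[255, 0, 0, 0, 0], [255, 0, 0, 0, 0], [255, 0, 0, 0, 0], [255, 0, 0, 0, 0]],
])

```text
time_s: 17.27
ee_pos: [0.5201, 0.08, 0.0402]
eef_rot: [2.359, 1.568, 2.129]
force: [-4.5, 17.5, 0.2]
grip_width: 0.0003
```

```bash
python3 s.py
```

```text
t 17.2667 clamp [-69.32  12.25  40.23] F clamp [-8.43, 16.04, 0.18] w 0.00029623569029031525
[[-0.002, -0.0, 1.0], [0.002, 1.0, 0.0], [-1.0, 0.002, -0.002]]
```

Call:
play_rows([
  [[255, 0, -0.04, 0, 0], [255, 0, 0, 0, 0], [255, 0, 0, 0, 0]],
])

```text
time_s: 17.52
ee_pos: [0.52, 0.0796, 0.0402]
eef_rot: [2.356, 1.568, 2.125]
force: [-5.0, 18.8, 0.1]
grip_width: 0.0003
```

Call:
play_rows([
  [[255, 0, 0, 0, 0]],
])

```text
time_s: 17.6
ee_pos: [0.52, 0.0796, 0.0402]
eef_rot: [2.334, 1.568, 2.104]
force: [-5.1, 19.0, -0.1]
grip_width: 0.0004
```

Call:
play_rows([
  [[255, 0, 0, 0, 0]],
])

```text
time_s: 17.68
ee_pos: [0.52, 0.0796, 0.0402]
eef_rot: [2.341, 1.568, 2.11]
force: [-5.1, 18.9, -0.7]
grip_width: 0.0003
```

Call:
play_rows([
  [[255, 0, 0, 0, 0]],
])

```text
time_s: 17.77
ee_pos: [0.52, 0.0796, 0.0402]
eef_rot: [2.332, 1.568, 2.101]
force: [-4.8, 19.4, -0.3]
grip_width: 0.0006
```

Call:
play_rows([
  [[255, 0, 1.5, 0, 0], [255, 0, 2.0, 0, 0], [255, 0, 1.8, 0, 0], [255, -3.0, 0, 0, 0], [255, -3.0, 0, 0, 0], [255, -3.0, 0, 0, 0], [255, 0, 0, 0, 0], [255, 0, 0, 0, 0]],
])

```text
time_s: 18.43
ee_pos: [0.5337, 0.1292, 0.1319]
eef_rot: [0.23, 1.567, -0.0]
force: [-0.2, 0.4, 0.1]
grip_width: 0.0003
```

```bash
python3 s.py; python3 v.py b1
python3 - <<'E'
from h import *
im=cv2.cvtColor(cv2.imread('pics/side0.png'),cv2.COLOR_BGR2HSV)
m=cv2.inRange(im,(22,150,90),(36,255,255))
ys,xs=np.nonzero(m);print(xs.min(),xs.max(),ys.min(),ys.max())
f=2.9
for q in [(265,276),(281,243),(327,250),(312,284)]:
    p=((q[0]+.5)/f-.5+155,(q[1]+.5)/f-.5+145); print(w2c(onz('side',p,.088)))
E
```

```text
t 18.4333 clamp [-67.32  63.25 131.88] F clamp [-0.29, 0.38, 0.1] w 0.000334872051783024
[[0.003, 0.0, 1.0], [0.001, 1.0, -0.0], [-1.0, 0.001, 0.003]]
246 267 223 243
[ 12.65843818 101.66294387  88.        ]
[15.76776934 71.63284294 88.        ]
[-12.16218589  66.8636356   88.        ]
[-15.2050366   97.41075751  88.        ]
```

View pics/b1.png

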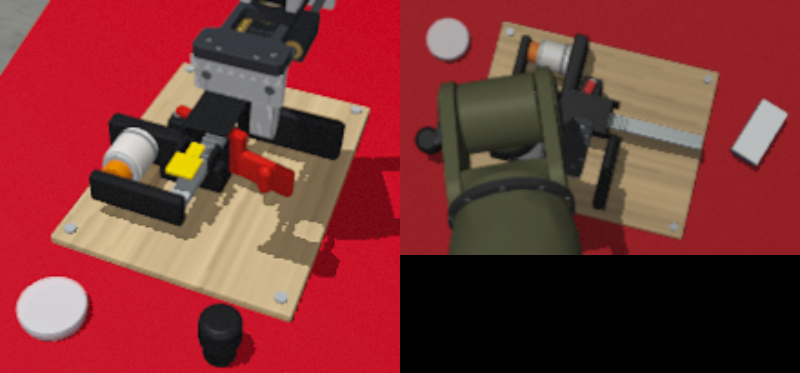

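Call:
play_rows([
  [[255, 0, 1.0, 3.4, 0], [255, 0, 1.0, 3.4, 0], [255, 0, 0, 0, 0], [255, 1.7, 0, 0, 0], [255, 1.7, 0, 0, 0], [255, 0, 0, 0, 0], [255, 0, 0, 0, 0], [255, 0, 0, 0, 0]],
])

```text
time_s: 19.2
ee_pos: [0.6037, 0.1332, 0.0968]
eef_rot: [-1.474, 1.571, -1.705]
force: [-0.3, 0.6, -0.2]
grip_width: 0.0009
```

```bash
python3 s.py; python3 v.py b2
```

```text
t 19.2 clamp [-8.000e-02  8.318e+01  9.681e+01] F clamp [-0.39, 0.48, -0.19] w 0.000852684597153422
[[0.0, 0.0, 1.0], [-0.0, 1.0, -0.0], [-1.0, -0.0, 0.0]]
```

View pics/b2.png

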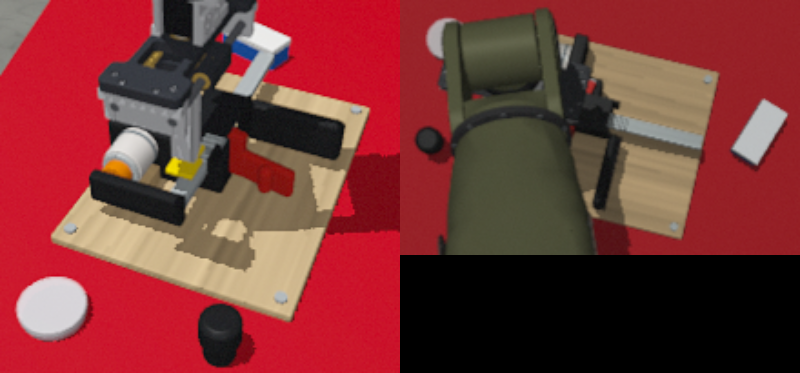

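Fingertip stands over the yellow pad. Pressing down in steps.

Call:
play_rows([
  [[255, 0.6, 0, 0, 0], [255, 0.3, 0, 0, 0], [255, 0, 0, 0, 0]],
])

```text
time_s: 19.55
ee_pos: [0.6039, 0.1335, 0.0874]
eef_rot: [0.706, 1.57, 0.476]
force: [0.4, 0.4, 1.6]
grip_width: 0.0007
```

Call:
play_rows([
  [[255, 0.3, 0, 0, 0], [255, 0, 0, 0, 0]],
])

```text
time_s: 19.72
ee_pos: [0.6037, 0.1333, 0.0843]
eef_rot: [0.732, 1.571, 0.501]
force: [1.0, 0.8, 1.5]
grip_width: 0.0005
```

Call:
play_rows([
  [[255, 0.3, 0, 0, 0], [255, 0, 0, 0, 0]],
])

```text
time_s: 19.88
ee_pos: [0.6036, 0.1333, 0.081]
eef_rot: [2.502, 1.571, 2.271]
force: [1.3, 2.3, 2.8]
grip_width: 0.0003
```

Call:
play_rows([
  [[255, 0.2, 0, 0, 0], [255, 0, 0, 0, 0]],
])

```text
time_s: 20.05
ee_pos: [0.6037, 0.1334, 0.0792]
eef_rot: [1.627, 1.571, 1.397]
force: [0.5, 3.6, 1.6]
grip_width: 0.0006
```

```bash
python3 s.py; python3 v.py b3
```

```text
t 20.05 clamp [-0.15 83.36 79.2 ] F clamp [-0.33, 3.58, 1.56] w 0.0005640182776587662
[[-0.0, 0.0, 1.0], [0.0, 1.0, -0.0], [-1.0, 0.0, -0.0]]
```

View pics/b3.png

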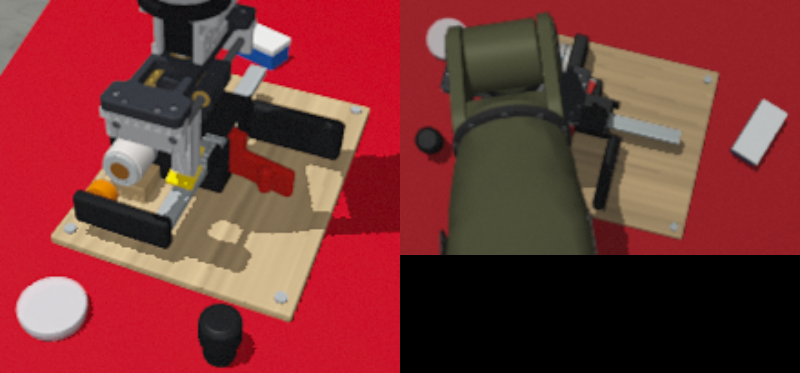

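Call:
play_rows([
  [[255, 0.05, 0, 0, 0], [255, 0, 0, 0, 0], [255, 0, 0, 0, 0], [255, 0, 0, 0, 0], [255, 0, 0, 0, 0], [255, 0, 0, 0, 0], [255, 0, 0, 0, 0], [255, 0, 0, 0, 0]],
])

```text
time_s: 20.82
ee_pos: [0.6037, 0.1332, 0.079]
eef_rot: [0.918, 1.571, 0.687]
force: [0.8, 3.3, 2.7]
grip_width: 0.0004
```

Call:
play_rows([
  [[255, -1.5, 0, 0, 0], [255, -3, 0, 0, 0], [255, -3, 0, 0, 0], [255, -3, 0, 0, 0], [255, -2, -1, -3, 0], [255, 0, -1, -3.5, 0], [255, 0, 0, -3.5, 0], [255, 0, 0, -3.5, 0], [255, 0, 0, -3.5, 0], [255, 0, 0, -3.5, 0], [255, 0, 0, 0, 0], [255, 0, 0, 0, 0]],
])

```text
time_s: 21.82
ee_pos: [0.3988, 0.1605, 0.2042]
eef_rot: [-0.593, 1.57, -0.822]
force: [0.0, 0.3, -0.0]
grip_width: 0.0003
```

```bash
python3 s.py
python3 - <<'E'
from h import *
a=ctrl.camera('side')[145:350,155:375,::-1]; cv2.imwrite('pics/c_s.png',cv2.resize(a,None,fx=2.9,fy=2.9,interpolation=cv2.INTER_CUBIC))
b=ctrl.camera('top')[150:290,180:400,::-1]; cv2.imwrite('pics/c_t.png',cv2.resize(b,None,fx=3.6,fy=3.6,interpolation=cv2.INTER_CUBIC))
E
```

```text
t 21.8167 clamp [-205.86   62.98  204.22] F clamp [-0.05, 0.34, -0.04] w 0.00027585241905374953
[[0.001, -0.001, 1.0], [-0.0, 1.0, 0.001], [-1.0, -0.0, 0.001]]
```

View pics/c_s.png

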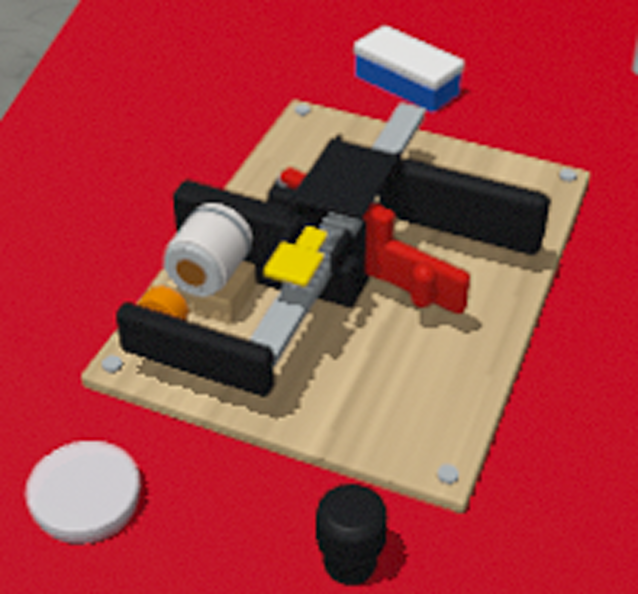

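View pics/c_t.png

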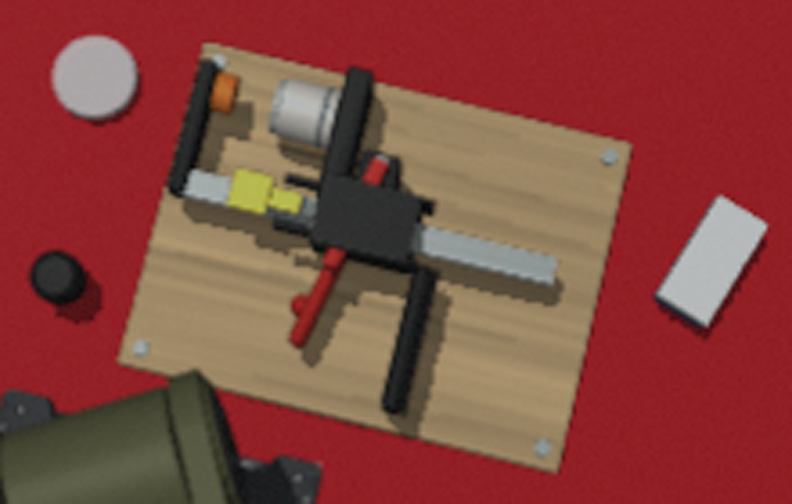

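```bash
python3 -c "
from station import ctrl
print(ctrl.hand_in())"
```

```text
the job is handed in; nothing more can be done
None
```

The barrel is pressed home in its collar, the jaw is back fully open, and I have handed the job in. It reported no verdict.

- **Squeezes:** It took four, with the closed fingertips on the trigger rib. The jaw met the barrel late in the third. In the fourth the barrel slid in at about 11–12 N, then the force climbed as it seated. I held it for about 0.3 s at a standing force of about 17.4 N, inside the 16–19 N band. The highest single reading was about 18 N.
- **Release:** I let the trigger go back, then pressed the yellow tab down to z = 79 mm, about 9 of its 10 mm. The jaw sprung back, and I held the tab down another 0.7 s before lifting clear. The clock read about 22 s at the end.
- **Last checks:** The final pictures show the flange flush on the collar and the jaw, trigger and tab where they started. The dish, eyepiece and slide box have not moved, and the force on the arm is about zero.
- **Not confirmed:** The pad force on the glass cannot be read directly. I inferred it only from the trigger force.
- **Unexpected reading:** There was a sideways rubbing force of 8–9 N on the rib at the end of the last squeeze. I left it out because it passes almost through the hinge line.

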